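# Draw the gauge arm out to the index clip and hold it

### The job

On the length gauge on the bench, push the lock button fully down to free the telescoping arm, then draw the arm out by its grip post until its pointer is level with the index clip on the rule. A spring pulls the arm back, so finish while still holding it there, steady at the clip, for the fitter to check the flange plate; leave the other things on the bench where they are.

Things in the scene. Friction and masses are not known exactly. Their poses are not given: they have to be found in the camera images.
- gauge: the fixed length gauge: grey base plate 430 x 150 x 12 mm, grey housing (56 mm wide, top 90 mm up, x -180 to 0 mm), and beyond its mouth a flat rule (top 56 mm up, x -2 to 238, y 34 to 70 mm) with tick lines every 10 mm. Origin on the bench under the centre of the housing's mouth; +x is the level way the arm draws out, +z up, the rule is on the +y side.
- lock_button (a joint): travel of the lock button in m: 0 is up (locked), 0.008 is fully down; the arm is free from about 0.006. It needs about 3 N, has no spring, and stays where it is pushed.
- button_top (a point): centre of the top face of the lock button, a round black button 26 mm in diameter on top of the grey housing, 70 mm behind its mouth; it stands 14 mm proud of the housing (104 mm above the bench) and is pressed straight down.
- boom (a joint): how far the telescoping arm is drawn out, in m: 0 is fully in, 0.14 the mechanical end. While the lock button is up the arm is locked in (within 0.003 even when pulled hard). A spring pulls it back in with about 4.5 N when in and 8 N at 0.11, so it runs back when let go.
- post_top (a point): centre of the top of the arm's upright round grip post: 22 mm in diameter, standing 60 mm above the arm's steel bar (24 mm wide, top 70 mm above the bench); the post's top is 130 mm above the bench. With the arm in, the post's axis is 65 mm beyond the housing's mouth.
- pointer (a point): tip of the thin steel pointer that sticks out sideways (gauge +y) from the arm at the post's axis (same place along the gauge's x as the post), 44 mm from that axis, over the inner edge of the rule, 61 mm above the bench.
- clip: the dark index clip clamped tight on the rule: the scale mark to reach, at 55 to 110 mm of draw. 14 mm wide along the rule, its block 10 mm high with a small screw head (highest point 74 mm above the bench); a thin tooth on it points inwards at the arm. Origin at the tip of this tooth, on the rule's surface; axes parallel to the gauge's.
- seal_ring: bystander: a loose steel seal ring, 68 mm outside diameter, 18 mm high; origin at the centre of its underside
- v_block: bystander: a loose steel clamping block with an open channel, 50 x 45 x 46 mm; origin at the centre of its underside
- parallel: bystander: a loose flat steel bar, 140 x 22 x 12 mm; origin at the centre of its underside
- paste_pot: bystander: a small closed pot, 56 mm diameter, 55 mm high; origin at the centre of its underside
- wrench: bystander: a loose wrench 190 mm long lying flat; origin under it
- socket: bystander: a loose dark socket, 32 mm diameter, 32 mm high; origin at the centre of its underside

How it is judged:
On the way, in this order (a step that is already met when the one before it is completed fails the run):
1. the lock button is pushed down while the arm is still in (value of joint lock_button above 0.006 m and value of joint boom below 0.01 m), for 0.1 s.
2. the arm is drawn out to the clip by the gripper (x of pointer in the frame of clip between -0.004 and 0.004 m and contact force between the fingers and boom above 1.5 N), for 0.3 s.
At the end, for the whole second after the job is handed in: The lock button is down (over 6 mm), the arm's pointer is within 4 mm of the tip of the index clip's tooth along the rule and at rest (under 10 mm/s), and the gripper is still holding the arm there (at least 1.5 N of contact), nothing loose propping it (all of step 2 and value of joint lock_button above 0.006 m and velocity of joint boom between -0.01 and 0.01 m/s and contact force between boom and seal_ring below 0.2 N and contact force between boom and v_block below 0.2 N and contact force between boom and parallel below 0.2 N and contact force between boom and paste_pot below 0.2 N and contact force between boom and wrench below 0.2 N and contact force between boom and socket below 0.2 N); the arm keeps its last pose, push and grip.
It fails at once if a loose thing on the bench was moved by more than 30 mm (distance of any of seal_ring, v_block, parallel, paste_pot, wrench, socket from where it was at the start of the episode above 0.03 m).
It also fails if it takes over 40 s, if anything falls off the work surface, if the arm or the gripper's body presses on something with over 40 N, if the wrist force passes 120 N, or if a joint passes its speed limit or range.

### The arm

A 6-joint arm with a two-finger parallel gripper is mounted at the origin on the work surface. World frame = base frame: x ahead of the robot, y to its left, z up, the work surface at z = 0. Lengths are in m, angles in rad, forces in N, time in s.
With the tool pointing down it reaches from about 0.275 to 0.75 m from the base axis. Payload 10.2 kg.
Tool frame: the origin (TCP) lies on the mounting face of the last link; the fingertips stand 166 mm ahead of it and the grasp point (between the pads) lies 147 mm ahead of it; x points along the fingers, z is the direction in which the jaws open and shut, and the axes are right-handed (so a half turn about x gives the same grasp; the last joint's range is limited). The gripper opens to 88 mm and grips with 3 to 60 N. Pads are 18 mm wide; open, the fingers measure 123 mm over their backs; the gripper's body (75 mm by 187 mm) begins 45 mm behind the grasp point.
Start: joints at [-1.517, 0.313, 1.498, -0, 1.331, -0.223], TCP at [0.143, -0.505, 0.405] pointing down, gripper open.
Joint ranges: [-2.94, 2.94], [-0.97, 2.17], [0.19, 2.56], [-1.23, 4.37], [0.02, 3.11], [-2.88, 2.88]. Speed limits (rad/s): [2.39, 2.39, 3.01, 3.14, 3.14, 3.14].

### API

Orientations are given as a unit quaternion [w, x, y, z].
In Python, from rig import monitor, vision, bot gives the robot as it stands. The module is installed in compiled form; this text tells all that it offers.
- The arm moves only by the tool jog_arm, never from a script. Its argument "series" is a list of rows, each a list of 7 numbers: the shift along the world's x, y, z in mm, then the turn, a rotation vector about the world's x, y, z in rad, then the opening, from -1 (shut) to 1 (fully open). A call has 1 to 8 rows; each row is the pose to reach, as a shift and turn from the pose commanded when the call began; what a row does not reach only later rows make up. A row lasts 1/10 s, in which the tool goes at most 50 mm and 8.59 degrees, less where a joint would pass 70% of its speed; a pose out of reach is approached as far as the arm can. A call with a gripper value outside its range is refused whole. The fingers move at their own pace and stop on an object; "newtons" is the grip in N (left out, the last holds). Time passes only in rows, so rows that repeat a pose let the fingers close. It gives the time, the measured TCP pose, the force and the opening at its end, in the units of the state.
- monitor.get_obs(): the state, without advancing time (a new reading comes with each control period).
- vision.grab_frame(name): name is "scene" or "top" or "wrist"; returns the picture (384x512x3 uint8, red, green, blue); there is no depth.
- vision.calibration(name): a dict with "intrinsics" (3x3 intrinsics, pixels), "eye" and "attitude" of the camera in the world. Camera axes: x right, y down, z forward; pixel columns grow to the right and rows downward; lengths in m; the calibration is good to about 2 mm. A picture is of the moment at which its call begins: read the wrist's pose just before it. calibration takes no time and is no camera call; for the wrist camera it gives the pose at the moment of the call.
- bot.hand_in(): hands the job in, once; it reports no verdict.
The state is a dict: "time_s": time; "joint_positions": joint angles; "qvel": joint speeds; "joint_efforts": joint torques, N m; "tool_pos": TCP position; "tcp_rot": TCP orientation; "ft_force": force on the tool from outside, world axes, zero at the start; "moment": the same for the moment, N m; "width": finger opening in m.
Only numpy, scipy, OpenCV 4.12 (cv2) and the standard library are available. Lean on these libraries where they do the work, as an engineer would, in place of code of your own. Each camera call takes 0.05 s, during which the arm holds its last target. There are 200 camera calls.

## Working session

There is one attempt and no reset: what is moved stays moved. The work goes in short steps, Python scripts to look and compute and a tool call to move; the robot and the scene stay as the last step left them, time stands still between calls to the robot, and variables do not carry over. Pictures are saved under pics/ and viewed, about 8 in all and at most 12, crops included, and the job is handed in when it is done.

Besides the shell and the picture viewer there is one more tool, called as a command line: name --pt "numbers of a row" for each row, then --argument value for the rest. jog_arm: Moves the arm, as the interface text tells. Its arguments: {"type":"object","properties":{"series":{"type":"array","items":{"type":"array","items":{"type":"number"}}},"newtons":{"type":"number"}},"required":["series"]}

```bash
mkdir -p pics; cat > h.py <<'E'
import numpy as np, cv2
from rig import monitor, vision, bot
from scipy.spatial.transform import Rotation as R
def cal(n):
    c=vision.calibration(n); a=np.array(c["attitude"],float)
    M=a if a.shape==(3,3) else R.from_quat(a,scalar_first=True).as_matrix()
    return np.array(c["intrinsics"]),np.array(c["eye"]),M
def ray(c,u,v,z):
    K,e,M=c; d=M@np.linalg.solve(K,[u,v,1]); return e+d*(z-e[2])/d[2]
def proj(c,p):
    K,e,M=c; q=K@(M.T@(np.array(p)-e)); return q[:2]/q[2]
E
python3 - <<'E'
from h import *
for n in("top","scene"):
    im=vision.grab_frame(n); cv2.imwrite(f"pics/{n}0.png",cv2.resize(im[:,:,::-1],(800,600),interpolation=cv2.INTER_CUBIC)); cv2.imwrite(f"pics/raw_{n}0.png",im[:,:,::-1])
    print(n,vision.calibration(n))
print(monitor.get_obs())
E
```

```text
top {'intrinsics': array([[357.50762389,   0.        , 257.25511607],
       [  0.        , 357.50762389, 192.89589798],
       [  0.        ,   0.        ,   1.        ]]), 'eye': array([0.43485274, 0.0556605 , 0.8622908 ]), 'attitude': array([-0.08201419,  0.7196077 , -0.68549577,  0.07439073])}
scene {'intrinsics': array([[383.58656344,   0.        , 252.79290151],
       [  0.        , 383.58656344, 186.90524213],
       [  0.        ,   0.        ,   1.        ]]), 'eye': array([ 0.99636524, -0.30415161,  0.50702206]), 'attitude': array([-0.4097268 ,  0.80815746,  0.37635702, -0.19328957])}
{'time_s': 0.1, 'joint_positions': array([-1.51740395e+00,  3.13386371e-01,  1.49830631e+00, -3.27506223e-06,
        1.33097087e+00, -2.23379453e-01]), 'qvel': array([-4.97859498e-05,  4.14495822e-04, -4.15526751e-03, -6.26690822e-04,
        1.82612230e-03, -3.17592391e-04]), 'joint_efforts': array([ 1.27457315e-03, -4.02816761e+01, -2.52644295e+01,  6.94413297e-02,
        3.42266425e-02, -6.22864491e-05]), 'tool_pos': array([ 0.14345444, -0.50499877,  0.40424275]), 'tcp_rot': array([ 0.56394749,  0.42653613,  0.56443727, -0.42595861]), 'ft_force': array([ 0.45320956,  0.33051021, -0.35159271]), 'moment': array([-0.04578902,  0.0200539 , -0.02176891]), 'width': 0.08811959344955397}
```

View pics/top0.png

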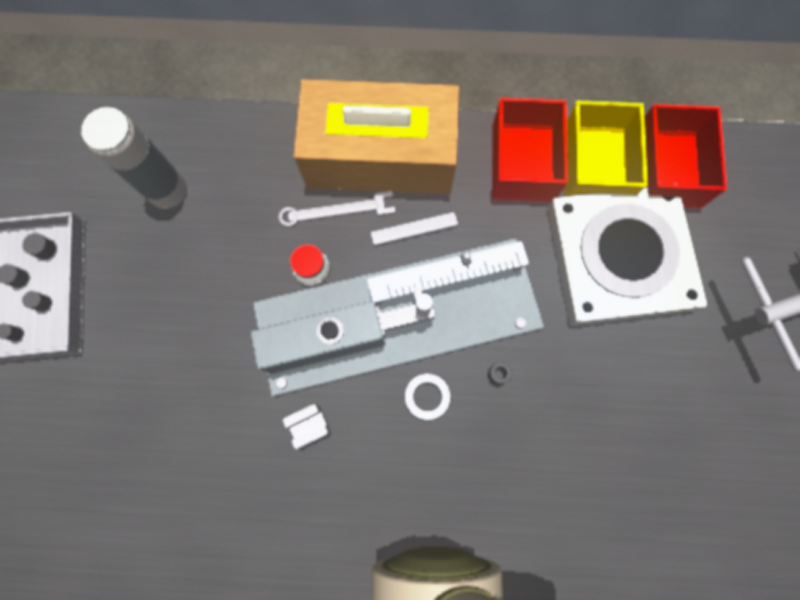

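View pics/scene0.png

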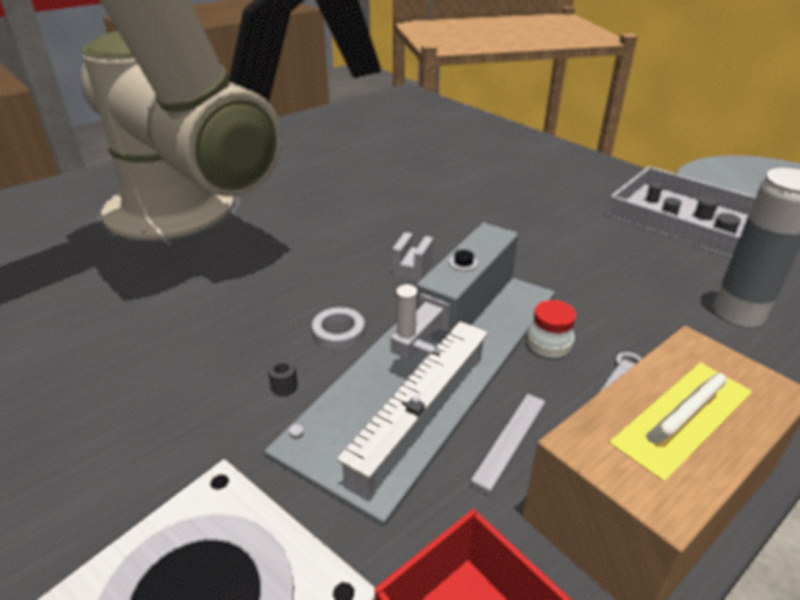

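The top view shows the button at (330,330), the post top at (424,299) and the clip at (466,259). The scene view shows the button at (463,257), the post top at (406,290) and the clip at (414,405). The ring and socket lie on the robot's side, and the pot, bar and wrench on the far side.

```bash
python3 - <<'E'
from h import *
s=1.5625
t=cal("top");c=cal("scene")
P={}
for n,(a,b,z) in dict(button=((330,330),(463,257),.104),post=((424,299),(406,290),.130),clip=((466,258),(414,405),.070)).items():
    p=ray(t,a[0]/s,a[1]/s,z);q=ray(c,b[0]/s,b[1]/s,z);print(n,p.round(4),q.round(4));P[n]=p
for n,a in dict(BL=(270,394),BR=(543,327)).items(): 
    P[n]=ray(t,a[0]/s,a[1]/s,.012); print(n,P[n].round(4))
for k,l in(("button","post"),("BL","BR")):
    d=P[l]-P[k];print(np.linalg.norm(d[:2]),np.degrees(np.arctan2(d[1],d[0])))
T=R.from_quat(monitor.get_obs()["tcp_rot"],scalar_first=True).as_matrix();print(T.round(3))
w=cal("wrist");tp=monitor.get_obs()["tool_pos"];print(T.T@(w[1]-tp),(T.T@w[2]).round(3),w[0])
E
```

```text
button [0.5604 0.1651 0.104 ] [0.5699 0.1607 0.104 ]
post [0.6044 0.0383 0.13  ] [0.6041 0.0377 0.13  ]
clip [ 0.6834 -0.0227  0.07  ] [ 0.6926 -0.0277  0.07  ]
BL [0.4739 0.2611 0.012 ]
BR [ 0.5962 -0.1496  0.012 ]
0.13423654954376593 -70.89564238112314
0.4285903970311507 -73.41833739320651
[[-0.     0.962  0.273]
 [ 0.001  0.273 -0.962]
 [-1.     0.    -0.001]]
[0.02079659 0.0700791  0.00079828] [[ 0.001 -0.27   0.963]
 [ 0.    -0.963 -0.27 ]
 [ 1.     0.001 -0.001]] [[327.51385227   0.         251.2301381 ]
 [  0.         327.51385227 190.01785065]
 [  0.           0.           1.        ]]
```

jog_arm --pt "50 70 0 0 0 0 1" --pt "100 140 0 0 0 0 1" --pt "150 210 0 0 0 0 1" --pt "200 290 0 0 0 0 1" --pt "250 360 0 0 0 0 1" --pt "300 440 0 0 0 0 1" --pt "350 510 0 0 0 0 1" --pt "387 575 0 0 0 0 1"

```text
time_s: 0.9
tool_pos: [0.3706, -0.1735, 0.4047]
tcp_rot: [0.564, 0.426, 0.564, -0.426]
ft_force: [1.4, -0.5, -0.1]
width: 0.0882
```

jog_arm --pt "160 243 0 0 0 0 1" --pt "160 243 0 0 0 0 1" --pt "160 243 0 0 0 0 1" --pt "160 243 0 0 0 0 1" --pt "160 243 0 0 0 0 1" --pt "160 243 0 0 0 0 1" --pt "160 243 0 0 0 0 1" --pt "160 243 0 0 0 0 1"

```text
time_s: 1.7
tool_pos: [0.53, 0.068, 0.4041]
tcp_rot: [0.564, 0.426, 0.565, -0.426]
ft_force: [-0.5, 0.2, -0.4]
width: 0.0881
```

```bash
python3 - <<'E'
from h import *
import pickle
c=cal("wrist");im=vision.grab_frame("wrist");pickle.dump(c,open("w1.pkl","wb"))
cv2.imwrite("pics/raw_w1.png",im[:,:,::-1]);cv2.imwrite("pics/w1.png",cv2.resize(im[:,:,::-1],(800,600),interpolation=cv2.INTER_CUBIC))
print(monitor.get_obs()["tool_pos"],c[1])
E
```

```text
[0.52976616 0.06724037 0.4043419 ] [0.59757166 0.08646012 0.38320213]
```

View pics/w1.png

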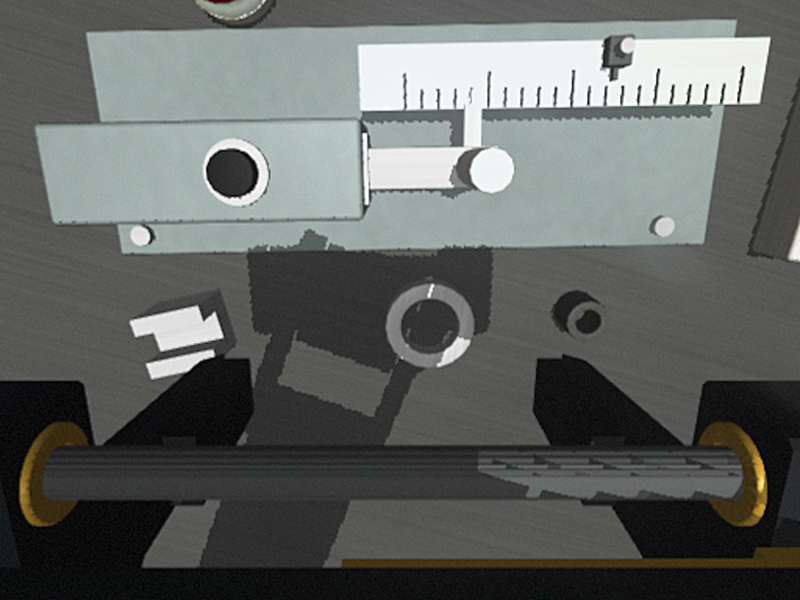

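The wrist view shows the button at (231,171), the post top at (491,169), the pointer tip at about (471,88), and the clip tooth tip at (614,80). The gauge is almost parallel to the jaw direction.

```bash
python3 - <<'E'
from h import *
import pickle
c=pickle.load(open("w1.pkl","rb"));s=1.5625
r=lambda u,v,z:ray(c,u/s,v/s,z)
B=r(231,171,.104);P=r(491,169,.130);T=r(614,80,.056);N=r(471,88,.061)
a=r(360,44,.056);b=r(770,38,.056);a2=r(360,110,.056);b2=r(756,102,.056)
for x in(a-b,a2-b2):print("rule ang",np.degrees(np.arctan2(-x[1],-x[0])),np.linalg.norm(x))
d=P-B;print(B,P,T,N,"BP",np.linalg.norm(d[:2]),np.degrees(np.arctan2(d[1],d[0])))
th=np.radians(-73.4)
for th in np.radians([-73,-73.5,-74]):
    g=np.array([np.cos(th),np.sin(th)]);print("clip-post",(T-P)[:2]@g,"clip-ptr",(T-N)[:2]@g, "clip-button-135",(T-B)[:2]@g-.135,"y",(T-P)[:2]@[-g[1],g[0]])
E
```

```text
rule ang -73.28287994357552 0.23831715206957865
rule ang -72.95085237175068 0.23754205230483352
[0.56505811 0.16655967 0.104     ] [0.60335342 0.03922256 0.13      ] [ 0.67363922 -0.02805861  0.056     ] [0.64537945 0.05262028 0.061     ] BP 0.1329709412842941 -73.26188725120464
clip-post 0.08489087836502125 clip-ptr 0.08541595843270318 clip-button-135 0.08286043062630244 y 0.04754353282793981
clip-post 0.0844727556535522 clip-ptr 0.08538271531411216 clip-button-135 0.08244254866219808 y 0.04828252577943176
clip-post 0.08404820001469052 clip-ptr 0.08534296997117734 clip-button-135 0.08200810760614999 y 0.04901784182965221
```

jog_arm --pt "17 49 0 0 0 0 -1" --pt "35 97 0 0 0 0 -1" --pt "35 98 -40 0 0 0 -1" --pt "35 98 -80 0 0 0 -1" --pt "35 98 -118 0 0 0 -1" --pt "35 98 -118 0 0 0 -1" --pt "35 98 -118 0 0 0 -1" --pt "35 98 -118 0 0 0 -1" --newtons 20

```text
time_s: 2.55
tool_pos: [0.5655, 0.165, 0.2893]
tcp_rot: [0.565, 0.427, 0.563, -0.426]
ft_force: [-0.0, 0.2, -0.2]
width: 0.0262
```

```bash
python3 - <<'E'
from h import *
im=vision.grab_frame("wrist")
cv2.imwrite("pics/w2.png",im[:,:,::-1])
print(monitor.get_obs())
E
```

```text
{'time_s': 2.6, 'joint_positions': array([ 8.54854296e-02,  5.58947540e-01,  1.44527052e+00, -1.53981988e-05,
        1.13341443e+00,  1.38012037e+00]), 'qvel': array([ 0.00632783,  0.00307282,  0.00733379, -0.00018282, -0.00534184,
        0.00150137]), 'joint_efforts': array([-1.48779536e-01, -4.83333349e+01, -2.29080802e+01,  2.26280617e-02,
       -6.29345700e-02, -1.99245238e-03]), 'tool_pos': array([0.56539761, 0.16517644, 0.28919676]), 'tcp_rot': array([ 0.56510647,  0.42735012,  0.56301842, -0.42548421]), 'ft_force': array([ 1.99263462,  0.67582654, -0.64243515]), 'moment': array([ 0.05906605, -0.00462329, -0.00190918]), 'width': 0.02191747015129961}
```

View pics/w2.png

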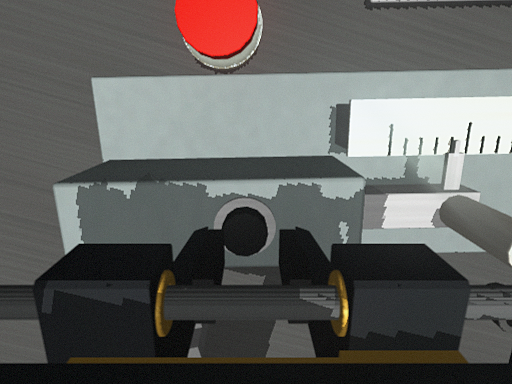

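The button at (245,231) is centred between the closing fingers. I'll let them shut, then press.

jog_arm --pt "0 0 0 0 0 0 -1" --pt "0 0 0 0 0 0 -1" --pt "0 0 -8 0 0 0 -1" --pt "0 0 -14 0 0 0 -1" --pt "0 0 -18 0 0 0 -1" --pt "0 0 -21 0 0 0 -1" --pt "0 0 -24 0 0 0 -1" --pt "0 0 -24 0 0 0 -1"

```text
time_s: 3.4
tool_pos: [0.565, 0.1656, 0.2625]
tcp_rot: [0.564, 0.426, 0.564, -0.426]
ft_force: [0.3, 0.2, 0.1]
width: 0.0004
```

jog_arm --pt "0 0 -1 0 0 0 -1" --pt "0 0 -2 0 0 0 -1" --pt "0 0 -2 0 0 0 -1" --pt "0 0 -2 0 0 0 -1"

```text
time_s: 3.8
tool_pos: [0.565, 0.1656, 0.2623]
tcp_rot: [0.565, 0.426, 0.564, -0.426]
ft_force: [-6.8, -0.6, 14.2]
width: 0.0005
```

jog_arm --pt "0 0 40 0 0 0 -1" --pt "0 0 75 0 0 0 1" --pt "13 -43 80 0 0 0 1" --pt "26 -86 80 0 0 0 1" --pt "38 -127 80 0 0 0 1" --pt "38 -127 80 0 0 0 1" --pt "38 -127 80 0 0 0 1" --pt "38 -127 80 0 0 0 1"

```text
time_s: 4.6
tool_pos: [0.6028, 0.0395, 0.3405]
tcp_rot: [0.564, 0.426, 0.565, -0.426]
ft_force: [0.0, 0.2, -0.6]
width: 0.0551
```

```bash
python3 - <<'E'
from h import *
im=vision.grab_frame("wrist")
cv2.imwrite("pics/w3.png",im[:,:,::-1])
o=monitor.get_obs();print(o["tool_pos"],o["width"],proj(cal("wrist"),[.6034,.0380,.13]))
E
```

```text
[0.60275875 0.03976619 0.34066613] 0.05876000789053967 [253.23736487 216.26882036]
```

View pics/w3.png

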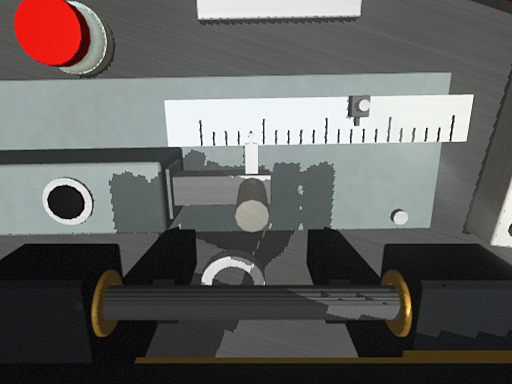

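The post top is at (252,216), as predicted (253,216), and centred between the fingers. I'll descend and grip.

jog_arm --pt "0 0 -30 0 0 0 0.5" --pt "0 0 -60 0 0 0 0.4" --pt "0 0 -78 0 0 0 0.3" --pt "0 0 -78 0 0 0 -1" --pt "0 0 -78 0 0 0 -1" --pt "0 0 -78 0 0 0 -1" --pt "0 0 -78 0 0 0 -1" --pt "0 0 -78 0 0 0 -1" --newtons 35

```text
time_s: 5.45
tool_pos: [0.6031, 0.0389, 0.2636]
tcp_rot: [0.564, 0.427, 0.564, -0.426]
ft_force: [-0.0, 3.1, 5.0]
width: 0.0211
```

jog_arm --pt "3 -10 0 0 0 0 -1" --pt "6 -21 0 0 0 0 -1" --pt "10 -33 0 0 0 0 -1" --pt "14 -46 0 0 0 0 -1" --pt "18 -60 0 0 0 0 -1" --pt "22 -72 0 0 0 0 -1" --pt "23 -77 0 0 0 0 -1" --pt "23 -77 0 0 0 0 -1"

```text
time_s: 6.25
tool_pos: [0.6263, -0.0383, 0.2636]
tcp_rot: [0.564, 0.427, 0.564, -0.425]
ft_force: [0.6, 7.0, 3.5]
width: 0.021
```

```bash
python3 - <<'E'
from h import *
import pickle
c=cal("wrist");im=vision.grab_frame("wrist");pickle.dump(c,open("w4.pkl","wb"))
cv2.imwrite("pics/w4.png",cv2.resize(im[20:270,150:450,::-1],None,fx=2.5,fy=2.4,interpolation=cv2.INTER_CUBIC))
cv2.imwrite("pics/raw_w4.png",im[:,:,::-1])
o=monitor.get_obs();print(o["tool_pos"],o["width"],o["ft_force"])
E
```

```text
[ 0.62626271 -0.03795966  0.26367385] 0.020829082347303487 [0.36701463 7.24973368 4.01729844]
```

View pics/w4.png

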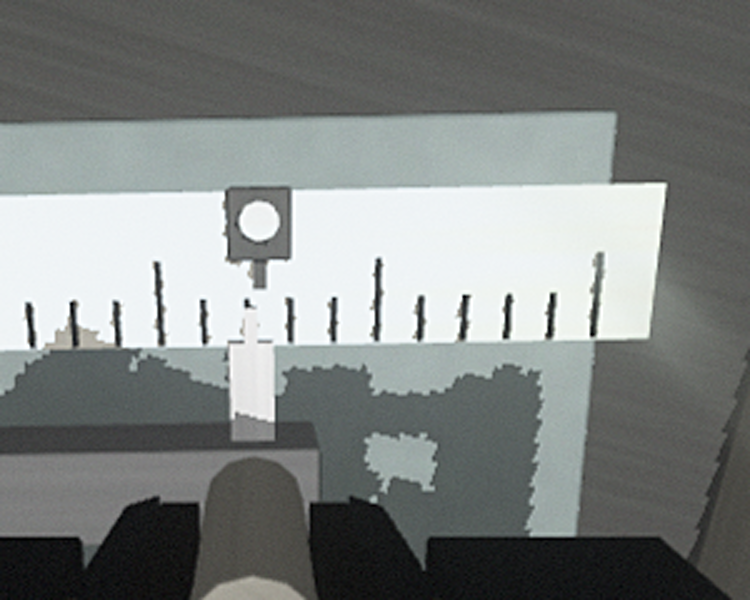

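The draw is short. The pointer tip is at x≈250 and the tooth at x≈260 (crop pixels), with ticks 44 px per 10 mm, so about 2.3 mm remains.

jog_arm --pt "0.4 -1.2 0 0 0 0 -1" --pt "0.7 -2.3 0 0 0 0 -1" --pt "0.7 -2.3 0 0 0 0 -1" --pt "0.7 -2.3 0 0 0 0 -1" --pt "0.7 -2.3 0 0 0 0 -1" --pt "0.7 -2.3 0 0 0 0 -1" --pt "0.7 -2.3 0 0 0 0 -1" --pt "0.7 -2.3 0 0 0 0 -1"

```text
time_s: 7.1
tool_pos: [0.6269, -0.0398, 0.2637]
tcp_rot: [0.564, 0.427, 0.564, -0.425]
ft_force: [0.7, 7.4, 3.9]
width: 0.0211
```

```bash
python3 - <<'E'
from h import *
c=cal("wrist");im=vision.grab_frame("wrist")
cv2.imwrite("pics/w5.png",cv2.resize(im[20:270,150:450,::-1],None,fx=2.5,fy=2.4,interpolation=cv2.INTER_CUBIC))
t=vision.grab_frame("top");cv2.imwrite("pics/t5.png",cv2.resize(t[:,:,::-1],(800,600)))
o=monitor.get_obs();print(o["tool_pos"],o["width"],o["ft_force"],o["time_s"])
E
```

```text
[ 0.62687577 -0.03977861  0.26366476] 0.021014001125049996 [1.13862695 7.0968399  3.97554563] 7.2
```

View pics/w5.png

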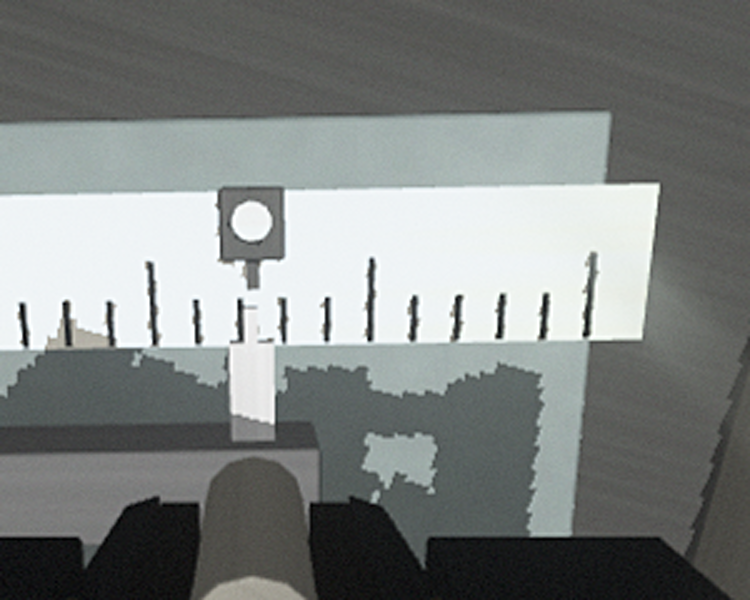

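View pics/t5.png

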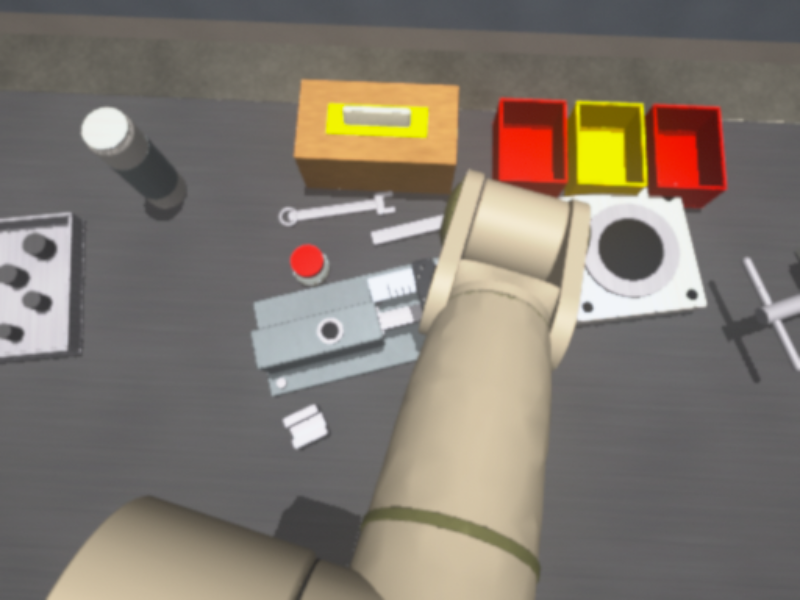

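The pointer tip (x≈251) now meets the tooth (x≈253), so they agree to about 0.5 mm. The arm is steady, with 7 N of spring load on the tool, and the bystanders in view have not moved.

```bash
python3 -c "
from h import *
print(bot.hand_in())"
```

```text
the job is handed in; nothing more can be done
None
```

I pushed the lock button down, drew the arm out by its post to the index clip, and handed the job in at about 7.2 s while still gripping it. The hand-in reports no verdict.

- **Lock button:** I pressed it with shut fingers until it bottomed, with the fingertips 96 mm above the bench and about 14 N of upward force. The arm then drew out freely.
- **Position:** The first draw stopped about 2.3 mm short, so I corrected it. In the last wrist picture the pointer is about 0.5 mm from the tooth along the rule.
- **Hold:** The gripper was commanded to 35 N. The fingers read 21 mm on the 22 mm post, and the wrist felt about 7 N from the spring. Position readings over the last steps were steady.
- **Bystanders:** The wrench, pot and V-block had not visibly moved in the last top view. The seal ring, the socket and part of the flat bar were hidden behind the robot arm, so I did not check those at the end. The gripper stayed well above all of them throughout.

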